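# Cover the sample pot and hold the level-gauge arm out at its red line

### The arm

A 6-joint arm with a two-finger parallel gripper is mounted at the origin on a cart in front of the work surface, level with it; the furniture and walls round the work are solid. World frame = base frame: x ahead of the robot, y to its left, z up, the work surface at z = 0. Lengths are in m, angles in rad, forces in N, time in s.
With the tool pointing down it reaches from about 0.3 to 0.95 m from the base axis. Payload 3.1 kg.
Tool frame: the origin (TCP) lies at the very end of the fingers, on their centre line; the grasp point (between the pads) lies arm.hold_point_z behind it (arm.hold_point_z is the distance from the TCP to the grasp point, in m); z points along the fingers, y is the line along which they close (so a half turn about z gives the same grasp; the last joint's range is limited). The gripper opens to 85 mm and grips with 20 to 120 N. Pads are 22 mm wide; open, the fingers measure 114 mm over their backs; the gripper's body (76 mm by 85 mm) begins 54 mm behind the grasp point. The pads swing forward as they close: fully open they stand 13 mm farther back than shut.
Start: joints at [1.064, 0.308, 1.634, -0, 1.2, -0.07], TCP at [0.264, 0.566, 0.204] pointing down, gripper open.
Joint ranges: [-3.06, 3.06], [-0.79, 1.96], [0.05, 2.63], [-1.19, 4.34], [0.05, 2.64], [-2.94, 2.94]. Speed limits (rad/s): [2.79, 2.79, 3.14, 3.14, 3.14, 3.14].

### API

Orientations are given as a unit quaternion [x, y, z, w].
In Python, from bench import arm gives the robot as it stands.
- The arm moves only by the tool nudge_tcp, called after "Emit:" as name(argument=value, ...), one argument or row to a line, values as JSON. Schema: {"type":"object","properties":{"moves":{"type":"array","items":{"type":"object","properties":{"finger_gap":{"type":"number"},"sx":{"type":"number"},"sy":{"type":"number"},"sz":{"type":"number"},"turn":{"type":"number"}},"additionalProperties":false,"required":["finger_gap"]},"minItems":1,"maxItems":10},"grip_force":{"type":"number"},"only":{"type":"string"},"quiet":{"type":"boolean"},"lines":{"type":"string"}},"required":["moves"],"additionalProperties":false}. moves is a list of rows, 1 to 10 of them, each an object with the fields finger_gap (the finger opening in m), sx, sy, sz (the shift in m), turn (a turn about the tool's z in rad); a field left out counts as zero (the opening has to be given); each row is the pose to reach, as a shift and turn from the pose commanded when the call began, along the tool's axes at that moment; what a row does not reach only later rows make up. A row lasts 1/12 s, in which the tool goes at most 0.0417 m and 0.125 rad, less where a joint would pass 70% of its speed; a pose out of reach is approached as far as the arm can. The fingers move at their own pace and stop on an object; grip_force is the grip in N (left out, the last holds). Time passes only in rows, so rows that do not move let the fingers close. The tool returns the time, the measured TCP pose, the force, the opening and the grip force at its end. only (a regular expression) keeps the lines of the reply that match it, lines (a string "A,B") keeps lines A to B, and quiet returns only ok. Input that does not fit is refused with a message, and nothing moves.
- arm.sense(): the state, without advancing time (a new reading comes with each control period).
- arm.snapshot(name): name is "side" or "top"; returns a dict with "frame" (420x560x3 uint8, red, green, blue), "K" (3x3 intrinsics, pixels), "xyz" and "rotation" of the camera in the world. Camera axes: x right, y down, z forward; pixel columns grow to the right and rows downward; lengths in m; the calibration is good to about 2 mm. A picture is of the moment at which its call begins. There is no depth.
- arm.hand_in(): hands the job in; it is judged then, once.
The state is a dict: "time_s": time; "q": joint angles; "dq": joint speeds; "joint_torque": joint torques, N m; "eef_pos": TCP position; "tcp_rot": TCP orientation; "ft_force": force on the tool from outside, world axes, zero at the start; "ft_torque": the same for the moment, N m; "opening": finger opening in m; "finger_force": force on a finger pad.
Only numpy, scipy, OpenCV 4.12 (cv2) and the standard library are available. Lean on these libraries where they do the work, as an engineer would, in place of code of your own. Each camera call takes 0.05 s, during which the arm holds its last target. There are 200 camera calls.

### The job

Take the fill level of the steel pot that stands on the gauge stand: first set the white cover on the pot, neck up, so that it sits fully down and level on the rim, and let go of it. Then squeeze the orange lock button on the gauge head and, keeping it squeezed, draw the arm out over the pot until the red line on its scale is level with the mouth of the sleeve. Finish while still holding the head there, button squeezed, because a spring pulls the arm back as soon as it is let go; leave the jars, the beaker and the timer alone.

Things in the scene. Friction and masses are not known exactly. Their poses are not given: they have to be found in the camera images.
- gauge_stand: fixed bench stand: grey base plate 130 x 425 mm, top at 12 mm, with a column and a level square sleeve 32 x 32 mm, axis 182 mm above the worktop. Origin on the worktop under the centre of the pot's place; +y runs from the pot along the base to the column, -x is the button's side, roughly towards the robot. Sleeve from y = 150 mm (mouth, black edge, towards the pot) to 340 mm. Place and yaw change
- pot: open stainless pot, 108 mm across the rim, 91 mm high, standing loose on the base plate (12 mm above the worktop) between four low lugs. Origin in the centre of its underside, z up; rim at z = 91 mm, inside about 96 mm across just below the rim
- cover: loose cover, about 110 g, neck up on the worktop: white flange 115 mm across, 4 mm thick; below it a blue spigot 90 mm across, 8 mm high, that enters the pot with about 3 mm play; above it a white tubular neck to grip, 36 mm across, 26 mm high. Origin in the centre of the spigot's underside; flange z = 8 to 12 mm, neck top 38 mm. Seated, the origin is 83 mm above the pot's
- neck_top (a point): centre of the top of the cover's sight neck
- gauge_head: sensor head on the arm's end, axes like the stand's: grey housing 28 (x) x 40 (y) x 54 mm high, orange button in its -x face, black thumb rest on +x, round nose below. Origin on the arm's line, 161 mm above the worktop; housing z = 3 to 57 mm, nose end -19.5 mm, some 8 mm above the neck of a seated cover. Arm home: 120 mm along stand +y from the pot's centre; at the red line: over the pot's centre
- grip (a point): where to pinch the head from above, one finger on the button and the other on the thumb rest (closing along the stand's x): middle of the two faces, 34 mm apart with the button out and 29 mm with it pressed, 198 mm above the worktop, 20 mm below the top of the head. It moves with the arm
- lens (a point): centre of the sensor's lens, in the end of the nose; it looks straight down
- gauge_arm (a joint): how far the arm is drawn out of the sleeve, m: 0 locked home, 0.120 red line level with the sleeve's mouth, 0.140 end stop. It moves along the stand's -y, over the pot; a spring draws it home with about 4 N at 0 and 6 N at the red line. Black scale lines every 10 mm
- lock_button (a joint): how far the orange button (27 mm along the arm, 31 mm high, 6 mm proud) is pressed into the head, m: 0 out, 0.005 fully in; a spring resists with 4 N at first and 8 N fully in. The arm is locked home until the button is in by more than about 3.5 mm
- red_line (a point): the edge of the red line, on top of the square white arm (18 x 18 mm); inside the sleeve while the arm is home. It is level with the mouth when the arm is out 120 mm
- sleeve_mouth (a point): middle of the top edge of the sleeve's open mouth, 198 mm above the worktop
- sample_jar_red: bystander: sample jar with a red screw lid, 55 mm across, 64 mm high; origin in the centre of its underside
- sample_jar_white: bystander: dark sample jar with a white screw lid, 55 mm across, 60 mm high; origin in the centre of its underside
- beaker: bystander: small glass beaker, 54 mm across, 66 mm high; origin in the centre of its underside
- bench_timer: bystander: flat white bench timer, 62 x 66 x 20 mm; origin in the centre of its underside

How it is judged:
On the way, in this order (a step that is already met when the one before it is completed fails the run):
1. the cover is seated level on the pot's rim and let go while the arm is still home (z of cover in the frame of pot between 0.0805 and 0.0855 m and horizontal distance between cover and pot below 0.008 m and angle between cover's own z axis and vertical below 0.035 rad and contact force between the fingers and cover below 0.1 N and value of joint gauge_arm below 0.006 m), for 0.2 s.
2. with the lock button squeezed by the fingers, the arm is drawn out of its home position (value of joint lock_button above 0.0035 m and contact force between the fingers and gauge_head above 2 N and value of joint gauge_arm above 0.02 m), for 0.1 s.
At the end, for the whole second after the job is handed in: For the last second the fingers hold the head, button in over 3.5 mm, arm still at 120 mm within 4 mm, lens within 14 mm of the neck's axis; the cover, touched by neither robot nor head, sits within 2.5 mm of fully down, 8 mm of centred, 2 degrees of level; pot upright (value of joint gauge_arm between 0.116 and 0.124 m and velocity of joint gauge_arm between -0.01 and 0.01 m/s and value of joint lock_button above 0.0035 m and contact force between the fingers and gauge_head above 2 N and contact force between each of gauge_head, the arm and cover below 0.1 N and z of cover in the frame of pot between 0.0805 and 0.0855 m and horizontal distance between cover and pot below 0.008 m and angle between each of cover, pot's own z axis and vertical below 0.035 rad and horizontal distance between lens and neck_top below 0.014 m and linear speed of cover below 0.02 m/s); the arm keeps its last pose, push and grip.
It fails at once if a bystander (a jar, the beaker or the timer) is shifted by more than 20 mm (distance of any of sample_jar_red, sample_jar_white, beaker, bench_timer from where it was at the start of the episode above 0.02 m).
It fails at once if the pot is tipped by more than 12 degrees (angle between pot's own z axis and vertical above 0.21 rad).
It also fails if it takes over 51 s, if anything falls off the work surface, if the arm or the gripper's body presses on something with over 40 N, if the wrist force passes 120 N, or if a joint passes its speed limit or range.

## Working session

There is one attempt and no reset: what is moved stays moved. The work goes in short steps, Python scripts to look and compute and a tool call to move; the robot and the scene stay as the last step left them, time stands still between calls to the robot, and variables do not carry over. Pictures are saved under pics/ and viewed, at most 10 in all, crops included, and the job is handed in when it is done.

```bash
ls; mkdir -p pics; python3 - <<'E'
from bench import arm
import cv2
for n in("side","top"):
    s=arm.snapshot(n); cv2.imwrite(f"pics/{n}0.png",s["frame"][:,:,::-1]); import numpy as np
    np.savez(f"{n}0.npz",**s); print(n,s["K"].tolist(),s["xyz"],np.array(s["rotation"]).round(3).tolist())
s=arm.sense();print(s["eef_pos"],s["tcp_rot"],s["opening"],arm.hold_point_z,s["time_s"])
E
```

```text
bench.py
pics
side [[489.20219577952065, 0.0, 282.0917124356625], [0.0, 489.20219577952065, 208.7050337004875], [0.0, 0.0, 1.0]] [-0.01555141 -0.98307802  0.65197994] [0.807, -0.234, 0.15, -0.521]
top [[393.2631034878816, 0.0, 280.28026477325864], [0.0, 393.2631034878816, 206.6301689411121], [0.0, 0.0, 1.0]] [ 0.53115331 -0.01055967  1.2585096 ] [-0.698, 0.715, -0.027, 0.024]
[0.26403567 0.5655944  0.20297278] [ 2.16672861e-01  9.76243717e-01 -9.96446061e-04 -2.88960172e-04] 0.08519977035137975 0.0187 0.1
```

View pics/side0.png

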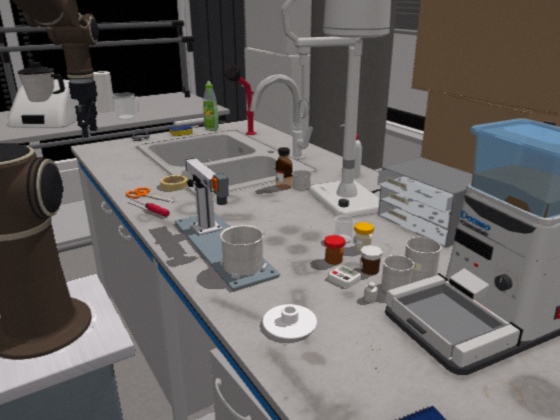

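View pics/top0.png

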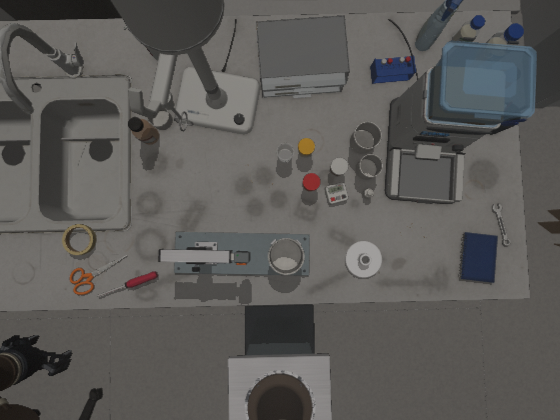

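Top view: cover about (364,260), pot (286,255), gauge head (242,257), base plate columns 175–310. The side view shows the same layout. Next I'll view enlarged crops and measure.

```bash
cat > h.py <<'E'
import numpy as np,cv2
from scipy.spatial.transform import Rotation as R
class Cam:
    def __init__(s,d):
        s.f=np.array(d["frame"]);s.K=np.array(d["K"]);s.c=np.array(d["xyz"]);q=np.array(d["rotation"]);s.R=R.from_quat(q).as_matrix() if q.size==4 else q
    def ray(s,uv):
        d=s.R@np.linalg.solve(s.K,[uv[0],uv[1],1]);return d/np.linalg.norm(d)
    def plane(s,uv,z):
        d=s.ray(uv);return s.c+d*(z-s.c[2])/d[2]
    def proj(s,p):
        v=s.K@(s.R.T@(np.array(p)-s.c));return v[:2]/v[2]
def load(n): return Cam(np.load(n+"0.npz"))
E
python3 - <<'E'
from h import *
t=load("top");s=load("side")
print(t.proj([.3,0,0]))
a=cv2.resize(t.f[215:295,160:400],None,fx=3.3,fy=3.3,interpolation=cv2.INTER_CUBIC)
b=cv2.resize(s.f[145:345,170:330],None,fx=1.65,fy=1.65,interpolation=cv2.INTER_CUBIC)
c=np.zeros((600,800,3),np.uint8);c[:a.shape[0],:a.shape[1]]=a[:,:800];c[265:265+b.shape[0],:b.shape[1]]=b
cv2.imwrite("pics/crop.png",c[:,:,::-1])
hsv=cv2.cvtColor(t.f,cv2.COLOR_RGB2HSV)
# cover flange
g=hsv[:,:,2]; m=((g>150)&(hsv[:,:,1]<40)).astype(np.uint8);m[:,:335]=0;m[:,395:]=0;m[:235]=0;m[290:]=0
for c in cv2.findContours(m,0,2)[0]:
    if len(c)>20:
        e=cv2.fitEllipse(c);print("cover",e,t.plane(e[0],.012))
hs=cv2.cvtColor(s.f,cv2.COLOR_RGB2HSV);m=((hs[:,:,2]>150)&(hs[:,:,1]<40)).astype(np.uint8);m[:,:255]=0;m[:,325:]=0;m[:300]=0;m[345:]=0
for c in cv2.findContours(m,0,2)[0]:
    if len(c)>20:
        e=cv2.fitEllipse(c);print("cover side",e,s.plane(e[0],.012))
# orange
for n,k in(("top",t),("side",s)):
    h=cv2.cvtColor(k.f,cv2.COLOR_RGB2HSV);m=((h[:,:,0]>5)&(h[:,:,0]<20)&(h[:,:,1]>150)&(h[:,:,2]>80)).astype(np.uint8)
    N,l,st,ce=cv2.connectedComponentsWithStats(m)
    for i in range(1,N):
        if st[i,4]>4 :print(n,st[i],ce[i])
# base plate
g=t.f.astype(int);m=((g[:,:,2]-g[:,:,0]>6)).astype(np.uint8);m[:225]=0;m[285:]=0;m[:,:165]=0;m[:,320:]=0
m=cv2.morphologyEx(m,cv2.MORPH_OPEN,np.ones((3,3)))
cs=np.vstack([c for c in cv2.findContours(m,0,2)[0] if cv2.contourArea(c)>100])
r=cv2.minAreaRect(cs);bx=cv2.boxPoints(r);print("plate",r,[t.plane(p,.012).round(4).tolist() for p in bx])
E
```

```text
[277.48672281 308.52766305]
cover ((363.3612060546875, 258.7867736816406), (33.9903564453125, 34.82970428466797), 146.70945739746094) [ 0.44974372 -0.27411906  0.012     ]
cover side ((255.3007354736328, 337.43072509765625), (20.305885314941406, 40.06026840209961), 141.48150634765625) [ 0.35906957 -0.2864399   0.012     ]
cover side ((291.46575927734375, 320.4577331542969), (40.73600769042969, 69.81822967529297), 100.25701904296875) [ 0.45057924 -0.27931669  0.012     ]
top [237 263   9   2  18] [241.  263.5]
top [ 70 268  24  27 238] [ 81.69327731 280.78151261]
side [212 177   6  14  63] [214.71428571 183.49206349]
side [127 188  23  10 144] [138.47916667 192.18055556]
side [360 222   5   1   5] [362. 222.]
side [329 248   2   6   8] [329.625 250.   ]
side [332 249   5   3   8] [333.625 249.5  ]
side [337 248   6   6  27] [340.03703704 250.59259259]Traceback (most recent call last):
  File "<stdin>", line 27, in <module>
    return _nx.concatenate(arrs, 0, dtype=dtype, casting=casting)
           ~~~~~~~~~~~~~~~^^^^^^^^^^^^^^^^^^^^^^^^^^^^^^^^^^^^^^^
ValueError: need at least one array to concatenate
```

View pics/crop.png

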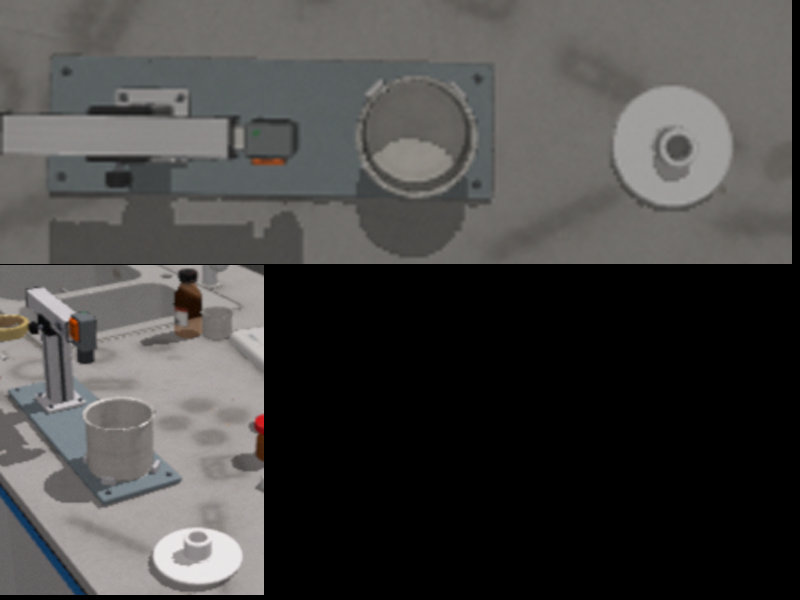

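Crop: the pot rim is centred at about (417,136) in crop pixels, the plate corners are (50,55), (494,64), (492,201) and (48,192), and the cover is near (672,148). I'll refine these numerically.

```bash
python3 - <<'E'
from h import *
t=load("top");s=load("side")
o=lambda x,y,f,a,b:((x+.5)/f-.5+a,(y+.5)/f-.5+b)
P=[t.plane(o(x,y,3.3,160,215),.012)[:2] for x,y in((50,55),(494,64),(492,201),(48,192))]
P=np.array(P);print("plate",P.round(4).tolist())
print("long",np.linalg.norm(P[0]-P[1]),"wid",np.linalg.norm(P[1]-P[2]))
for a,b in((0,1),(3,2)): d=P[a]-P[b];print("yaw of +y axis",np.degrees(np.arctan2(-d[0],d[1])))
g=cv2.cvtColor(t.f,cv2.COLOR_RGB2GRAY)
print(g[259,340:388].tolist());print(g[236:284,357].tolist())
gs=cv2.cvtColor(s.f,cv2.COLOR_RGB2GRAY);print(gs[325,255:325].tolist())
print("pot",t.plane(o(417,136,3.3,160,215),.103))
# side rim of pot: crop x82-154,y 398-~432
print("pot side",s.plane(o(118.5,151,1.65,170,145),.103))
# sleeve edges: crop far end & mouth: top z .198
for p in((3,114),(3,155),(230,119),(230,158)):print("sleeve",t.plane(o(*p,3.3,160,215),.198))
for p in((247,120),(296,122),(296,154),(247,158)):print("head",t.plane(o(*p,3.3,160,215),.218))
# triangulate button
a=t.ray((241,263.5));
print("button side ray at plane z=.19", s.plane((214.7,183.5),.193), "top at .208",t.plane((241,263.5),.205))
E
```

```text
plate [[0.5503, 0.3188], [0.5315, -0.1063], [0.4016, -0.1006], [0.4203, 0.3213]]
long 0.42544020033161006 wid 0.1300263611120912
yaw of +y axis -2.530019355064354
yaw of +y axis -2.539271210001795
[111, 111, 111, 111, 107, 107, 153, 158, 158, 159, 157, 158, 158, 158, 159, 157, 153, 129, 106, 94, 144, 129, 79, 79, 79, 80, 79, 75, 73, 103, 156, 151, 157, 159, 158, 158, 158, 158, 158, 158, 155, 141, 101, 94, 97, 101, 102, 107]
[109, 110, 110, 107, 108, 111, 148, 157, 158, 158, 158, 157, 157, 158, 158, 157, 158, 157, 158, 156, 156, 149, 144, 129, 141, 152, 148, 149, 149, 149, 156, 157, 157, 158, 158, 157, 157, 158, 157, 150, 102, 80, 103, 109, 108, 109, 110, 110]
[160, 157, 160, 158, 136, 97, 93, 105, 149, 206, 229, 231, 231, 231, 231, 231, 232, 230, 230, 227, 199, 164, 158, 155, 148, 148, 148, 148, 148, 148, 151, 154, 161, 162, 169, 179, 200, 215, 221, 228, 228, 229, 231, 231, 231, 230, 232, 231, 231, 231, 231, 231, 231, 232, 231, 231, 231, 231, 231, 229, 213, 179, 166, 165, 166, 164, 164, 166, 166, 166]
pot [ 0.4696091 -0.0293038  0.103    ]
pot side [ 0.46268314 -0.03943475  0.103     ]
sleeve [0.50052438 0.30797464 0.198     ]
sleeve [0.46746136 0.30804574 0.198     ]
sleeve [0.49205025 0.12378178 0.198     ]
sleeve [0.46060696 0.12424304 0.198     ]
head [0.491669   0.10771836 0.218     ]
head [0.489144   0.06871001 0.218     ]
head [0.46382794 0.06917363 0.218     ]
head [0.46161089 0.1081875  0.218     ]
button side ray at plane z=.19 [0.46374716 0.10328999 0.193     ] top at .208 [0.45776779 0.09244888 0.205     ]
```

```bash
python3 - <<'E'
from h import *
s=load("side");t=load("top")
th=np.linspace(0,2*np.pi,100)
def circ(c,x,y,z,r): return np.array([c.proj([x+r*np.cos(a),y+r*np.sin(a),z]) for a in th])
im=s.f.copy();im2=t.f.copy()
f=4
im=cv2.resize(im[215:345,215:325],None,fx=f,fy=f,interpolation=cv2.INTER_NEAREST)
im2=cv2.resize(im2[215:295,250:390],None,fx=f,fy=f,interpolation=cv2.INTER_NEAREST)[:, :]
for img,c,off in((im,s,(215,215)),(im2,t,(250,215))):
    for a in((.4697,-.029,.103,.054),(.4497,-.2745,.012,.0575),(.4497,-.2745,.038,.018)):
        p=(circ(c,*a)-off+.5)*f;cv2.polylines(img,[p.round().astype(np.int32)],True,(255,0,0),1)
o=np.zeros((520,800,3),np.uint8);o[:,:440]=im;o[:320,440:]=im2[:, :360] if False else cv2.resize(im2,(360,206)).repeat(1,0)[:206][np.minimum(np.arange(320),205)]
cv2.imwrite("pics/chk.png",o[:,:,::-1])
E
```

```text
(no output)
```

View pics/chk.png

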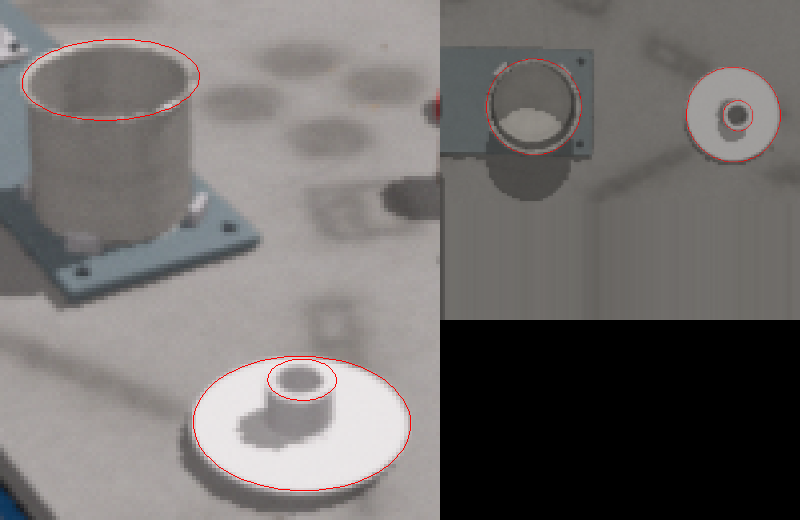

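The overlays agree to about 1 mm: cover (0.4497,−0.2745), pot (0.4695,−0.0295), stand yaw −2.53°. Next is a helper that converts world targets into tool-axis shifts.

```bash
cat > go.py <<'E'
# go.py x y z yawdeg : prints shift in tool axes from the measured pose (TCP target; yaw of the tool's y axis)
import sys,numpy as np
from bench import arm
from scipy.spatial.transform import Rotation as R
s=arm.sense();M=R.from_quat(s["tcp_rot"]).as_matrix()
a=[float(v) for v in sys.argv[1:]]
print("pos",np.round(s["eef_pos"],4),"t",s["time_s"],"F",np.round(s["ft_force"],1),"open",round(s["opening"],4),"ff",s["finger_force"],"q",np.round(s["q"],2))
w=np.degrees(np.arctan2(M[1,1],M[0,1]));print("yaw",round(w,2),"tilt",np.degrees(np.arccos(-M[2,2])).round(2))
if len(a)>=3:
    print("shift",np.round(M.T@(np.array(a[:3])-s["eef_pos"]),4))
    if len(a)>3: print("turn",np.round(-np.radians(a[3]-w),4))
E
python3 go.py 0.34 0.17 0.27 -2.5
```

```text
pos [0.264  0.5656 0.203 ] t 0.1 F [0.2 0.4 0.7] open 0.0852 ff 0.0 q [ 1.06  0.31  1.64 -0.    1.2  -0.07]
yaw 64.97 tilt 0.12
shift [-0.2362 -0.3265 -0.0664]
turn 1.1776
```

Emit:
nudge_tcp(
  moves=[
    {"finger_gap":0.07,"sx":-0.024,"sy":-0.033,"sz":-0.02,"turn":0.12},
    {"finger_gap":0.07,"sx":-0.236,"sy":-0.326,"sz":-0.066,"turn":1.178},
    {"finger_gap":0.07,"sx":-0.236,"sy":-0.326,"sz":-0.066,"turn":1.178},
    {"finger_gap":0.07,"sx":-0.236,"sy":-0.326,"sz":-0.066,"turn":1.178},
    {"finger_gap":0.07,"sx":-0.236,"sy":-0.326,"sz":-0.066,"turn":1.178},
    {"finger_gap":0.07,"sx":-0.236,"sy":-0.326,"sz":-0.066,"turn":1.178},
    {"finger_gap":0.07,"sx":-0.236,"sy":-0.326,"sz":-0.066,"turn":1.178},
    {"finger_gap":0.07,"sx":-0.236,"sy":-0.326,"sz":-0.066,"turn":1.178},
    {"finger_gap":0.07,"sx":-0.236,"sy":-0.326,"sz":-0.066,"turn":1.178},
    {"finger_gap":0.07,"sx":-0.236,"sy":-0.326,"sz":-0.066,"turn":1.178},
  ],
  grip_force=25,
)

```text
time_s: 0.93
eef_pos: [0.3399, 0.1687, 0.2701]
tcp_rot: [0.724, 0.69, -0.0, 0.0]
ft_force: [0.8, -0.1, 1.0]
opening: 0.0701
finger_force: 0.0
```

```bash
python3 go.py .4497 -.2745 .12 -2.5
```

```text
pos [0.3399 0.1687 0.2701] t 0.9333 F [ 0.8 -0.1  1. ] open 0.0701 ff 0.0 q [ 0.35 -0.26  2.08 -0.    1.32  0.4 ]
yaw -2.82 tilt 0.04
shift [-0.4372  0.1314  0.1504]
turn -0.0055
```

Emit:
nudge_tcp(
  moves=[
    {"finger_gap":0.07,"sx":-0.1,"sy":0.02,"turn":-0.005},
    {"finger_gap":0.07,"sx":-0.1,"sy":0.02,"turn":-0.005},
    {"finger_gap":0.07,"sx":-0.437,"sy":0.131,"sz":0.15,"turn":-0.0055},
    {"finger_gap":0.07,"sx":-0.437,"sy":0.131,"sz":0.15,"turn":-0.0055},
    {"finger_gap":0.07,"sx":-0.437,"sy":0.131,"sz":0.15,"turn":-0.0055},
    {"finger_gap":0.07,"sx":-0.437,"sy":0.131,"sz":0.15,"turn":-0.0055},
    {"finger_gap":0.07,"sx":-0.437,"sy":0.131,"sz":0.15,"turn":-0.0055},
    {"finger_gap":0.07,"sx":-0.437,"sy":0.131,"sz":0.15,"turn":-0.0055},
    {"finger_gap":0.07,"sx":-0.437,"sy":0.131,"sz":0.15,"turn":-0.0055},
    {"finger_gap":0.07,"sx":-0.437,"sy":0.131,"sz":0.15,"turn":-0.0055},
  ],
)

```text
time_s: 1.77
eef_pos: [0.4347, -0.2114, 0.1447]
tcp_rot: [0.721, 0.693, 0.0, -0.0]
ft_force: [1.0, 0.3, 0.2]
opening: 0.0702
finger_force: 0.0
```

```bash
python3 go.py .4497 -.2745 .018 -2.5
```

```text
pos [ 0.4347 -0.2114  0.1447] t 1.7667 F [1.  0.3 0.2] open 0.0702 ff 0.0 q [-0.54  0.11  2.01  0.    1.03 -0.5 ]
yaw -2.25 tilt 0.03
shift [-0.0625  0.0175  0.1266]
turn 0.0043
```

Emit:
nudge_tcp(
  moves=[
    {"finger_gap":0.07,"sx":-0.03,"sy":0.009,"sz":0.02,"turn":0.004},
    {"finger_gap":0.07,"sx":-0.0625,"sy":0.0175,"sz":0.05,"turn":0.004},
    {"finger_gap":0.07,"sx":-0.0625,"sy":0.0175,"sz":0.08,"turn":0.004},
    {"finger_gap":0.07,"sx":-0.0625,"sy":0.0175,"sz":0.1,"turn":0.004},
    {"finger_gap":0.07,"sx":-0.0625,"sy":0.0175,"sz":0.11,"turn":0.004},
    {"finger_gap":0.07,"sx":-0.0625,"sy":0.0175,"sz":0.12,"turn":0.004},
    {"finger_gap":0.07,"sx":-0.0625,"sy":0.0175,"sz":0.1266,"turn":0.004},
    {"finger_gap":0.07,"sx":-0.0625,"sy":0.0175,"sz":0.1282,"turn":0.004},
  ],
)

```text
time_s: 2.43
eef_pos: [0.45, -0.2721, 0.0172]
tcp_rot: [0.722, 0.692, -0.0, -0.0]
ft_force: [-1.0, 0.0, 0.8]
opening: 0.0699
finger_force: 0.0
```

```bash
python3 go.py .4497 -.2745 .0165 -2.5
```

```text
pos [ 0.45   -0.2721  0.0172] t 2.4333 F [-1.   0.   0.8] open 0.0699 ff 0.0 q [-0.63  0.38  1.98 -0.    0.78 -0.58]
yaw -2.39 tilt 0.03
shift [-0.0024 -0.0002  0.0007]
turn 0.0018
```

Now I'll close on the neck with a moderate grip.

Emit:
nudge_tcp(
  moves=[
    {"finger_gap":0.06,"sx":-0.0015},
    {"finger_gap":0.05,"sx":-0.0015},
    {"finger_gap":0.04,"sx":-0.0015},
    {"finger_gap":0.03,"sx":-0.0015},
    {"finger_gap":0.03,"sx":-0.0015},
    {"finger_gap":0.03,"sx":-0.0015},
    {"finger_gap":0.03,"sx":-0.0015},
    {"finger_gap":0.03,"sx":-0.0015},
  ],
  grip_force=30,
)

```text
time_s: 3.1
eef_pos: [0.4501, -0.2741, 0.0177]
tcp_rot: [0.722, 0.692, 0.0, 0.0]
ft_force: [0.1, 0.0, 0.0]
opening: 0.0299
finger_force: 0.0
```

```bash
python3 go.py .4695 -.0295 .13 -2.5;  python3 - <<'E'
from bench import arm
import cv2,numpy as np
s=arm.snapshot("side");f=s["frame"][180:350,190:350,::-1];cv2.imwrite("pics/g1.png",cv2.resize(f,None,fx=3,fy=3,interpolation=cv2.INTER_CUBIC))
E
```

```text
pos [ 0.4501 -0.2741  0.0177] t 3.1 F [0.1 0.  0. ] open 0.0299 ff 0.0 q [-0.63  0.38  1.98  0.    0.78 -0.59]
yaw -2.43 tilt 0.01
shift [ 0.2452  0.009  -0.1123]
turn 0.0012
```

View pics/g1.png

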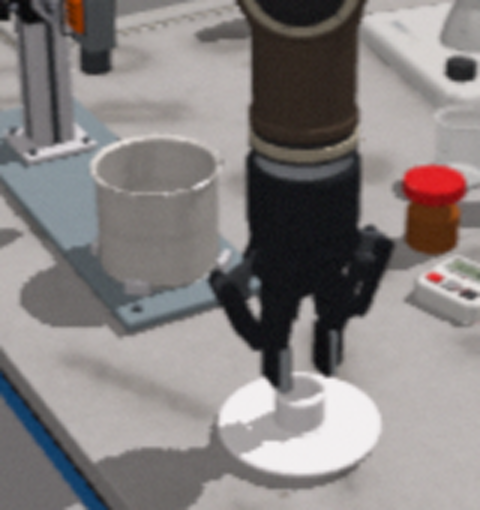

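The fingers closed to 30 mm without touching; in the picture the tips stand at the height of the neck's top. I'll check against the projected TCP.

```bash
python3 - <<'E'
from bench import arm
from h import *
c=Cam(arm.snapshot("side"));s=arm.sense()
x0,y0=260,285
im=cv2.resize(c.f[y0:y0+70,x0:x0+75],None,fx=8,fy=8,interpolation=cv2.INTER_CUBIC)
M=R.from_quat(s["tcp_rot"]).as_matrix();p=s["eef_pos"]
for z in(0,.0187,-.02):
  for y in(-.015,.015):
    q=c.proj(p+M@[0,y,-z]);cv2.circle(im,tuple(((q-[x0,y0]+.5)*8).astype(int).tolist()),3,(255,0,0),-1)
cv2.imwrite("pics/g2.png",im[:,:,::-1])
E
```

```text
(no output)
```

View pics/g2.png

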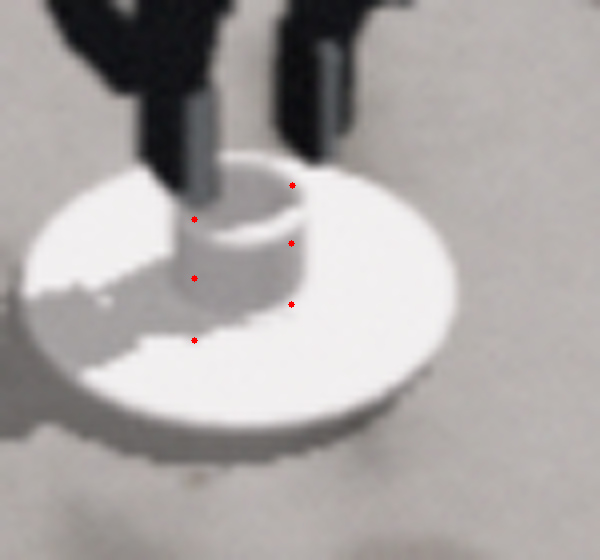

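```bash
cat > tip.py <<'E'
from bench import arm
from h import *
import sys
c=Cam(arm.snapshot("side"));s=arm.sense()
u,v=c.proj(s["eef_pos"])
g=c.f.max(2);x0,x1=int(u)-35,int(u)+36;y0,y1=int(v)-70,int(v)+25
m=((g<75)).astype(np.uint8)[y0:y1,x0:x1]
print("tcp px",u.round(1),v.round(1))
print([(x0+i,y0+int(np.where(m[:,i])[0].max())) for i in range(0,71,2) if m[:,i].any()])
E
python3 tip.py
```

```text
tcp px 289.9 317.1
[(260, 275), (262, 281), (264, 282), (266, 285), (268, 289), (270, 291), (272, 293), (274, 295), (276, 296), (278, 305), (280, 307), (282, 308), (284, 296), (286, 290), (288, 285), (290, 279), (292, 278), (294, 300), (296, 303), (298, 304), (300, 303), (302, 300), (304, 288), (306, 285), (308, 284), (310, 284), (312, 282), (314, 277), (316, 272), (318, 269), (320, 265)]
```

Emit:
nudge_tcp(
  moves=[
    {"finger_gap":0.05},
    {"finger_gap":0.06},
    {"finger_gap":0.065},
    {"finger_gap":0.065,"sz":0.003},
    {"finger_gap":0.065,"sz":0.006},
    {"finger_gap":0.065,"sz":0.006},
  ],
)

```text
time_s: 3.75
eef_pos: [0.4495, -0.2737, 0.0108]
tcp_rot: [0.722, 0.692, -0.0, -0.001]
ft_force: [0.6, -0.8, 0.1]
opening: 0.0652
finger_force: 0.0
```

```bash
python3 tip.py
```

```text
tcp px 289.6 319.6
[(258, 282), (260, 290), (262, 294), (264, 296), (266, 298), (268, 298), (270, 307), (272, 309), (274, 311), (276, 299), (278, 296), (280, 291), (282, 289), (284, 287), (286, 283), (288, 282), (290, 281), (292, 280), (294, 280), (296, 280), (298, 279), (300, 279), (302, 300), (304, 302), (306, 302), (308, 288), (310, 292), (312, 284), (314, 282), (316, 282), (318, 281), (320, 270)]
```

Emit:
nudge_tcp(
  moves=[
    {"finger_gap":0.065,"sz":0.004},
    {"finger_gap":0.065,"sz":0.008},
    {"finger_gap":0.065,"sz":0.01},
    {"finger_gap":0.065,"sz":0.01},
  ],
)

```text
time_s: 4.13
eef_pos: [0.4494, -0.2737, 0.0008]
tcp_rot: [0.722, 0.692, -0.0, -0.001]
ft_force: [0.6, 0.5, -0.8]
opening: 0.0649
finger_force: 0.0
```

```bash
python3 tip.py
```

```text
tcp px 289.7 323.5
[(258, 282), (260, 294), (262, 298), (264, 300), (266, 302), (268, 303), (270, 311), (272, 313), (274, 315), (276, 303), (278, 300), (280, 295), (282, 293), (284, 291), (286, 287), (288, 287), (290, 286), (292, 285), (294, 284), (296, 284), (298, 283), (300, 283), (302, 304), (304, 305), (306, 306), (308, 292), (310, 291), (312, 288), (314, 287), (316, 286), (318, 285), (320, 273)]
```

Emit:
nudge_tcp(
  moves=[
    {"finger_gap":0.065,"sz":0.004},
    {"finger_gap":0.065,"sz":0.008},
    {"finger_gap":0.065,"sz":0.01},
    {"finger_gap":0.065,"sz":0.01},
  ],
)

```text
time_s: 4.52
eef_pos: [0.4495, -0.2738, -0.0091]
tcp_rot: [0.722, 0.692, -0.0, -0.001]
ft_force: [-0.2, 0.2, -0.1]
opening: 0.0649
finger_force: 0.0
```

```bash
python3 tip.py;python3 - <<'E'
from bench import arm
import cv2,numpy as np
f=arm.snapshot("side")["frame"][260:350,240:340,::-1];g=arm.snapshot("top")["frame"][195:315,300:420,::-1]
a=cv2.resize(f,(440,396),interpolation=2);b=cv2.resize(g,(360,360),interpolation=2)
o=np.zeros((396,800,3),np.uint8);o[:,:440]=a;o[:360,440:]=b;cv2.imwrite("pics/g3.png",o)
E
```

```text
tcp px 289.7 327.2
[(258, 283), (260, 297), (262, 302), (264, 304), (266, 306), (268, 307), (270, 315), (272, 317), (274, 319), (276, 307), (278, 304), (280, 300), (282, 297), (284, 295), (286, 292), (288, 291), (290, 290), (292, 289), (294, 288), (296, 288), (298, 287), (300, 287), (302, 307), (304, 309), (306, 310), (308, 296), (310, 295), (312, 292), (314, 290), (316, 290), (318, 289), (320, 276)]
```

View pics/g3.png

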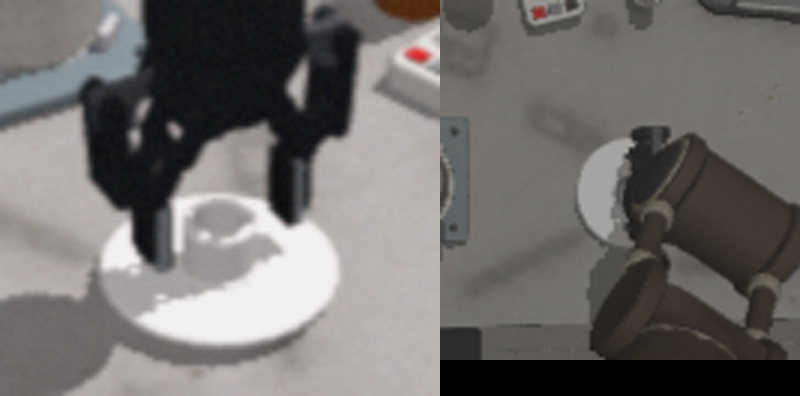

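The tips are actually about 35 mm above the reported TCP, with x/y roughly right. I'll lower 6 mm more and close.

Emit:
nudge_tcp(
  moves=[
    {"finger_gap":0.065,"sz":0.003},
    {"finger_gap":0.065,"sz":0.006},
    {"finger_gap":0.055,"sz":0.006},
    {"finger_gap":0.045,"sz":0.006},
    {"finger_gap":0.03,"sz":0.006},
    {"finger_gap":0.03,"sz":0.006},
    {"finger_gap":0.03,"sz":0.006},
    {"finger_gap":0.03,"sz":0.006},
    {"finger_gap":0.03,"sz":0.006},
  ],
  grip_force=30,
)

```text
time_s: 5.42
eef_pos: [0.4502, -0.2742, -0.0143]
tcp_rot: [0.722, 0.692, 0.0, 0.0]
ft_force: [0.5, 0.1, 0.5]
opening: 0.0349
finger_force: 30.2
```

```bash
python3 tip.py
```

```text
tcp px 289.9 329.3
[(260, 287), (262, 291), (264, 295), (266, 300), (268, 303), (270, 305), (272, 307), (274, 309), (276, 309), (278, 319), (280, 321), (282, 320), (284, 309), (286, 300), (288, 297), (290, 292), (292, 291), (294, 291), (296, 305), (298, 307), (300, 316), (302, 302), (304, 306), (306, 298), (308, 297), (310, 297), (312, 296), (314, 291), (316, 285), (318, 280), (320, 274)]
```

Emit:
nudge_tcp(
  moves=[
    {"finger_gap":0.03,"sz":-0.02},
    {"finger_gap":0.03,"sz":-0.055},
    {"finger_gap":0.03,"sz":-0.095},
    {"finger_gap":0.03,"sz":-0.135},
    {"finger_gap":0.03,"sz":-0.14},
    {"finger_gap":0.03,"sx":0.02,"sz":-0.14},
    {"finger_gap":0.03,"sx":0.06,"sy":0.002,"sz":-0.14},
    {"finger_gap":0.03,"sx":0.1,"sy":0.004,"sz":-0.14},
    {"finger_gap":0.03,"sx":0.13,"sy":0.006,"sz":-0.14},
    {"finger_gap":0.03,"sx":0.14,"sy":0.006,"sz":-0.14},
  ],
)

```text
time_s: 6.3
eef_pos: [0.4609, -0.1306, 0.1247]
tcp_rot: [0.721, 0.693, 0.0, -0.002]
ft_force: [0.2, 0.7, -1.6]
opening: 0.0352
finger_force: 30.3
```

```bash
python3 go.py .4695 -.0295 .122 -2.5
```

```text
pos [ 0.4609 -0.1306  0.1247] t 6.3 F [ 0.2  0.7 -1.6] open 0.0352 ff 30.331637263298035 q [-0.37  0.13  2.03  0.    0.98 -0.33]
yaw -2.3 tilt 0.18
shift [0.1013 0.0045 0.003 ]
turn 0.0035
```

Emit:
nudge_tcp(
  moves=[
    {"finger_gap":0.03,"sx":0.03,"sy":0.001},
    {"finger_gap":0.03,"sx":0.06,"sy":0.002},
    {"finger_gap":0.03,"sx":0.09,"sy":0.004},
    {"finger_gap":0.03,"sx":0.101,"sy":0.0045,"turn":0.0035},
    {"finger_gap":0.03,"sx":0.1013,"sy":0.0045,"turn":0.0035},
    {"finger_gap":0.03,"sx":0.1013,"sy":0.0045,"turn":0.0035},
  ],
)

```text
time_s: 6.8
eef_pos: [0.4706, -0.0334, 0.1252]
tcp_rot: [0.723, 0.691, -0.0, 0.0]
ft_force: [0.6, -0.3, -1.0]
opening: 0.0351
finger_force: 30.3
```

```bash
python3 go.py .4695 -.0295 .122 -2.5; python3 - <<'E'
from bench import arm
from h import *
for n,(x0,y0,w,h) in(("side",(190,170,110,130)),("top",(240,205,90,100))):
    d=arm.snapshot(n);np.savez(n+"1.npz",**d);f=d["frame"][y0:y0+h,x0:x0+w,::-1]
    globals()[n]=cv2.resize(f,(400,h*400//w),interpolation=2)
o=np.zeros((480,800,3),np.uint8);o[:side.shape[0],:400]=side[:480];o[:top.shape[0],400:]=top[:480];cv2.imwrite("pics/g4.png",o)
E
```

```text
pos [ 0.4706 -0.0334  0.1252] t 6.8 F [ 0.6 -0.3 -1. ] open 0.0351 ff 30.331808924674988 q [-0.16  0.11  2.05 -0.    0.98 -0.12]
yaw -2.53 tilt 0.05
shift [ 0.0039 -0.0013  0.0032]
turn -0.0005
```

View pics/g4.png

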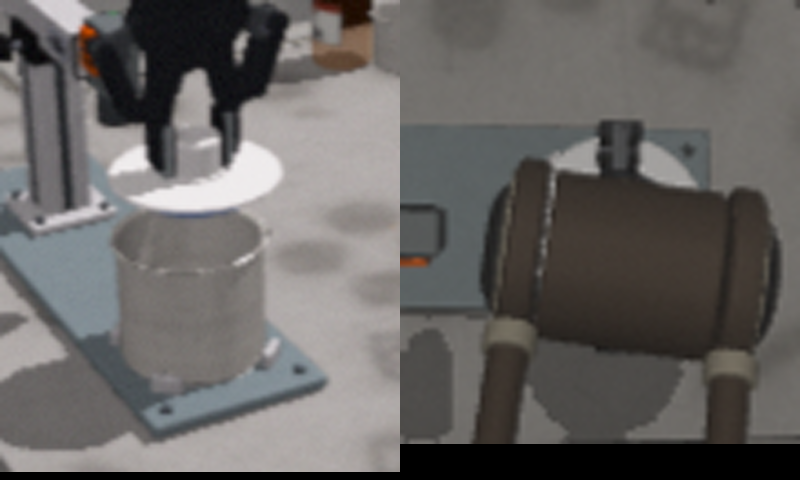

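The cover is held level above the pot, with its flange ellipse spanning crop x 107–284. I'll fit the flange and the pot rim in the same side view.

```bash
python3 - <<'E'
from h import *
from scipy.optimize import least_squares
s0=load("side")
def fit(c,pts,z,r,g):
    W=np.array([c.plane(p,z)[:2] for p in pts])
    o=least_squares(lambda q:np.hypot(*(W-q).T)-r,g,loss="soft_l1",f_scale=.001);return o.x.round(4),np.abs(o.fun).mean().round(4),len(W)
def cov(n,box,z):
    d=np.load(n);c=Cam(d);x0,y0,x1,y1=box;h=cv2.cvtColor(c.f,cv2.COLOR_RGB2HSV)
    m=np.zeros(c.f.shape[:2],np.uint8);m[y0:y1,x0:x1]=((h[:,:,2]>196)&(h[:,:,1]<40))[y0:y1,x0:x1]
    N,l,st,_=cv2.connectedComponentsWithStats(m);m=(l==1+np.argmax(st[1:,4])).astype(np.uint8)
    k=cv2.convexHull(cv2.findContours(m,0,1)[0][0])[:,0].astype(float)
    ks=np.array(k);ctr=ks.mean(0);ks=ks+0.4*(ks-ctr)/np.linalg.norm(ks-ctr,axis=1)[:,None]
    lo=ks[:,1]<ks[:,1].max()-6
    print(n,"bbox",ks.min(0),ks.max(0));return fit(c,ks,z,.0575,(.46,-.1)),fit(c,ks[lo],z,.0575,(.46,-.1))
print(cov("side0.npz",(255,300,325,345),.012))
for z in (.1485,.1515,.1545):print(z,cov("side1.npz",(215,195,275,235),z))
# pot rim in side1/side0: outer contour - left/right extents on rim: print gray rows near rim
g=cv2.cvtColor(s0.f,cv2.COLOR_RGB2GRAY);c=s0
E
```

```text
side0.npz bbox [262.6004737 303.6064908] [316.39810314 337.39298667]
((array([ 0.4483, -0.2749]), np.float64(0.0005), 29), (array([ 0.4487, -0.2744]), np.float64(0.0004), 21))
side1.npz bbox [225.60494334 208.63117465] [267.39696693 227.36040067]
0.1485 ((array([ 0.4752, -0.0317]), np.float64(0.0006), 15), (array([ 0.4756, -0.0304]), np.float64(0.0006), 7))
side1.npz bbox [225.60494334 208.63117465] [267.39696693 227.36040067]
0.1515 ((array([ 0.4722, -0.037 ]), np.float64(0.0006), 15), (array([ 0.5719, -0.0527]), np.float64(0.0079), 7))
side1.npz bbox [225.60494334 208.63117465] [267.39696693 227.36040067]
0.1545 ((array([ 0.4692, -0.0423]), np.float64(0.0007), 15), (array([ 0.4691, -0.0415]), np.float64(0.0006), 7))
```

```bash
python3 - <<'E'
from h import *
from scipy.optimize import least_squares
c=Cam(np.load("top1.npz"));c0=load("top")
def arc(c,rows,cols,thr,z,r,g,sgn=1):
    gr=cv2.GaussianBlur(c.f,(1,1),0).astype(float).mean(2);P=[]
    for u in cols:                       # first crossing from above
        col=gr[rows[0]:rows[1],u]
        i=np.where((col[1:]>=thr)&(col[:-1]<thr))[0]
        if len(i): i=i[0];P.append((u,rows[0]+i+(thr-col[i])/(col[i+1]-col[i])))
    W=np.array([c.plane(p,z)[:2] for p in P])
    o=least_squares(lambda q:np.hypot(*(W-q).T)-r,g,loss="soft_l1",f_scale=.0007)
    print(len(P),o.x.round(4),np.abs(o.fun).round(4).tolist()); return P
print(c.f[225:250,280].mean(1).round().tolist(),c.f[225:250,302].mean(1).round().tolist())
arc(c,(225,246),list(range(275,283))+list(range(295,307)),128,.1515,.0575,(.47,-.03))
arc(c0,(235,258),range(349,379),132,.012,.0575,(.45,-.27))
print(c0.f[232:250,286].mean(1).round().tolist(),c0.f[256,262:275].mean(1).round().tolist(),c0.f[256,298:312].mean(1).round().tolist())
arc(c0,(228,250),range(280,300),112,.103,.054,(.47,-.03))
E
```

```text
[113.0, 111.0, 111.0, 110.0, 111.0, 111.0, 113.0, 114.0, 99.0, 94.0, 93.0, 97.0, 131.0, 156.0, 159.0, 160.0, 160.0, 160.0, 139.0, 66.0, 46.0, 48.0, 51.0, 51.0, 52.0] [111.0, 112.0, 111.0, 111.0, 113.0, 112.0, 111.0, 111.0, 111.0, 94.0, 98.0, 99.0, 98.0, 94.0, 98.0, 105.0, 138.0, 156.0, 159.0, 159.0, 160.0, 159.0, 74.0, 45.0, 48.0]
19 [ 0.4722 -0.0343] [0.0023, 0.0005, 0.0, 0.0002, 0.0001, 0.0001, 0.0, 0.0002, 0.0001, 0.0004, 0.0001, 0.0003, 0.0, 0.0001, 0.0001, 0.0, 0.0, 0.0002, 0.0004]
30 [ 0.4492 -0.2742] [0.0004, 0.0001, 0.0001, 0.0003, 0.0003, 0.0004, 0.0002, 0.0002, 0.0003, 0.0004, 0.0, 0.0005, 0.0004, 0.0002, 0.0002, 0.0003, 0.0004, 0.0003, 0.0001, 0.0004, 0.0003, 0.0002, 0.0003, 0.0002, 0.0002, 0.0003, 0.0001, 0.0001, 0.0001, 0.0004]
[108.0, 95.0, 92.0, 95.0, 96.0, 96.0, 117.0, 100.0, 99.0, 97.0, 96.0, 98.0, 99.0, 100.0, 100.0, 99.0, 99.0, 99.0] [95.0, 94.0, 92.0, 93.0, 93.0, 101.0, 120.0, 95.0, 66.0, 94.0, 91.0, 91.0, 93.0] [95.0, 95.0, 91.0, 61.0, 81.0, 126.0, 118.0, 96.0, 95.0, 96.0, 94.0, 91.0, 108.0, 109.0]
13 [ 0.4694 -0.0335] [0.019, 0.0006, 0.0006, 0.0005, 0.001, 0.0013, 0.0014, 0.0036, 0.0247, 0.0011, 0.0018, 0.0008, 0.0002]
```

Cover centre (.4722,−.0343), pot (.4696,−.0292): shift and lower to just above seating.

```bash
python3 go.py .468 -.0283 .0985 -2.5
```

```text
pos [ 0.4707 -0.0344  0.1254] t 6.9 F [-0.6  0.  -1. ] open 0.035 ff 30.331977009773254 q [-0.16  0.11  2.05 -0.    0.98 -0.12]
yaw -2.65 tilt 0.04
shift [ 0.006  -0.003   0.0269]
turn -0.0027
```

Emit:
nudge_tcp(
  moves=[
    {"finger_gap":0.03,"sx":0.0048,"sy":-0.0028},
    {"finger_gap":0.03,"sx":0.0048,"sy":-0.0028},
    {"finger_gap":0.03,"sx":0.0048,"sy":-0.0028,"sz":0.012},
    {"finger_gap":0.03,"sx":0.0048,"sy":-0.0028,"sz":0.024},
    {"finger_gap":0.03,"sx":0.0048,"sy":-0.0028,"sz":0.0265},
    {"finger_gap":0.03,"sx":0.0048,"sy":-0.0028,"sz":0.0265},
  ],
)

```text
time_s: 7.4
eef_pos: [0.467, -0.0289, 0.0981]
tcp_rot: [0.723, 0.69, -0.001, -0.001]
ft_force: [-0.8, 0.2, -2.0]
opening: 0.035
finger_force: 30.3
```

```bash
python3 go.py .468 -.0283 .083 -2.5
python3 - <<'E'
from bench import arm
from h import *
c=Cam(arm.snapshot("top"))
from scipy.optimize import least_squares
gr=c.f.astype(float).mean(2);P=[]
for u in list(range(270,283))+list(range(290,307)):
    col=gr[225:248,u];i=np.where((col[1:]>=128)&(col[:-1]<128))[0]
    if len(i): i=i[0];P.append((u,225+i+(128-col[i])/(col[i+1]-col[i])))
W=np.array([c.plane(p,.125)[:2] for p in P])
o=least_squares(lambda q:np.hypot(*(W-q).T)-.0575,(.47,-.03),loss="soft_l1",f_scale=.0007);print(o.x.round(4),len(P))
E
```

```text
pos [ 0.467  -0.0289  0.0981] t 7.4 F [-0.8  0.2 -2. ] open 0.035 ff 30.33178746700287 q [-0.15  0.15  2.08 -0.    0.92 -0.11]
yaw -2.68 tilt 0.16
shift [0.0006 0.001  0.0151]
turn -0.0032
[ 0.4689 -0.0284] 23
```

Emit:
nudge_tcp(
  moves=[
    {"finger_gap":0.03,"sx":-0.0005,"sy":0.0005,"sz":0.005},
    {"finger_gap":0.03,"sx":-0.0005,"sy":0.0005,"sz":0.009},
    {"finger_gap":0.03,"sx":-0.0005,"sy":0.0005,"sz":0.012},
    {"finger_gap":0.03,"sx":-0.0005,"sy":0.0005,"sz":0.015},
    {"finger_gap":0.03,"sx":-0.0005,"sy":0.0005,"sz":0.015},
  ],
)

```text
time_s: 7.87
eef_pos: [0.4682, -0.029, 0.0835]
tcp_rot: [0.723, 0.691, -0.0, -0.0]
ft_force: [0.0, 0.4, -1.2]
opening: 0.0348
finger_force: 30.3
```

Emit:
nudge_tcp(
  moves=[
    {"finger_gap":0.03,"sz":0.001},
    {"finger_gap":0.03,"sz":0.0025},
    {"finger_gap":0.03,"sz":0.0025},
  ],
)

```text
time_s: 8.12
eef_pos: [0.4686, -0.029, 0.0814]
tcp_rot: [0.723, 0.691, -0.0, -0.0]
ft_force: [0.4, -0.7, -1.1]
opening: 0.0352
finger_force: 30.3
```

Emit:
nudge_tcp(
  moves=[
    {"finger_gap":0.03,"sz":0.001},
    {"finger_gap":0.03,"sz":0.0015},
    {"finger_gap":0.03,"sz":0.0015},
  ],
)

```text
time_s: 8.37
eef_pos: [0.4689, -0.0291, 0.0808]
tcp_rot: [0.723, 0.691, 0.0, 0.0]
ft_force: [-1.4, 0.5, 3.8]
opening: 0.0347
finger_force: 30.8
```

Emit:
nudge_tcp(
  moves=[
    {"finger_gap":0.03,"sz":0.001},
    {"finger_gap":0.03,"sz":0.001},
    {"finger_gap":0.03,"sz":0.001},
  ],
)

```text
time_s: 8.62
eef_pos: [0.4689, -0.0291, 0.0807]
tcp_rot: [0.723, 0.691, -0.0, -0.0]
ft_force: [-3.6, 0.7, 11.2]
opening: 0.0351
finger_force: 31.5
```

Emit:
nudge_tcp(
  moves=[
    {"finger_gap":0.04,"sz":-0.0015},
    {"finger_gap":0.055,"sz":-0.0015},
    {"finger_gap":0.065,"sz":-0.0015},
    {"finger_gap":0.065,"sz":-0.0015},
    {"finger_gap":0.065,"sz":-0.02},
    {"finger_gap":0.065,"sz":-0.055},
    {"finger_gap":0.065,"sz":-0.09},
    {"finger_gap":0.065,"sz":-0.13},
    {"finger_gap":0.065,"sz":-0.13},
  ],
)

```text
time_s: 9.37
eef_pos: [0.4748, -0.03, 0.2173]
tcp_rot: [0.723, 0.691, 0.005, 0.006]
ft_force: [1.5, -0.3, 0.6]
opening: 0.0651
finger_force: 0.0
```

```bash
python3 - <<'E'
from bench import arm
from h import *
for n,(x0,y0,w,h) in(("side",(180,140,110,130)),("top",(220,205,100,100))):
    d=arm.snapshot(n);np.savez(n+"2.npz",**d);f=d["frame"][y0:y0+h,x0:x0+w,::-1]
    globals()[n]=cv2.resize(f,(400,h*400//w),interpolation=2)
o=np.zeros((480,800,3),np.uint8);o[:side.shape[0],:400]=side[:480];o[:top.shape[0],400:]=top[:480];cv2.imwrite("pics/g5.png",o)
E
python3 go.py
```

```text
pos [ 0.4705 -0.0294  0.2112] t 9.4667 F [-0.2  0.5 -0.2] open 0.0652 ff 0.0 q [-0.15 -0.    1.98  0.    1.16 -0.11]
yaw -2.64 tilt 0.29
```

View pics/g5.png

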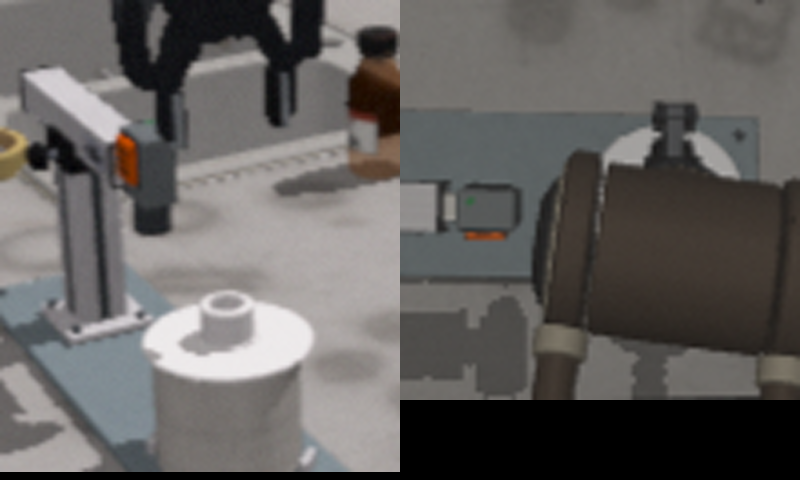

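The cover sits level and down on the rim; the fingers are above it, tips at about crop (172,150) and (280,125). I'll work out the true tip height from this view and locate the grip point.

```bash
python3 tip.py; python3 - <<'E'
from h import *
from bench import arm
c=Cam(np.load("side2.npz"));s=arm.sense();p=s["eef_pos"]
for dz in(0,.02,.03,.04,.05):print(dz,"front edge",c.proj(p+[0,-.011,dz]).round(1),[c.proj(p+[d,-.011,dz]).round(1).tolist() for d in(-.0326,.0326)])
# button in side view
h=cv2.cvtColor(c.f,cv2.COLOR_RGB2HSV);m=(h[:,:,0]>5)&(h[:,:,0]<20)&(h[:,:,1]>150)&(h[:,:,2]>80);m[:,:200]=0;m[:,230:]=0;m[:160]=0;m[205:]=0
ys,xs=np.where(m);print("button",xs.min(),xs.max(),ys.min(),ys.max(),xs.mean(),ys.mean())
H=np.array([.4695,-.0295])+.12*np.array([.0441,.999]);print("head",H)
bx=np.array([-.017*.999,.017*.0441])+H
for z in(.18,.19,.2,.21):print(z,c.proj([*bx,z]).round(1))
t=Cam(np.load("top2.npz"));
h=cv2.cvtColor(t.f,cv2.COLOR_RGB2HSV);m=(h[:,:,0]>5)&(h[:,:,0]<20)&(h[:,:,1]>150)&(h[:,:,2]>80);m[:,:225]=0;m[:250]=0;m[:,260:]=0
ys,xs=np.where(m);print(xs.mean(),ys.mean(),t.plane((xs.mean(),ys.mean()),.2125), "pred outer",bx)
E
```

```text
tcp px 240.2 194.0
[(205, 193), (207, 218), (209, 218), (211, 191), (213, 191), (215, 192), (217, 203), (219, 204), (221, 204), (223, 204), (225, 203), (227, 195), (229, 182), (231, 159), (233, 156), (235, 154), (237, 154), (239, 153), (241, 152), (243, 152), (245, 152), (247, 152), (249, 154), (251, 163), (253, 176), (255, 177), (257, 169), (259, 171), (261, 159), (263, 158), (265, 158), (267, 145), (275, 168)]
0 front edge [242.4 195.5] [[229.9, 198.5], [254.6, 192.7]]
0.02 front edge [242.1 187.6] [[229.5, 190.4], [254.4, 184.8]]
0.03 front edge [242.  183.6] [[229.3, 186.4], [254.3, 180.9]]
0.04 front edge [241.8 179.5] [[229.1, 182.3], [254.2, 176.9]]
0.05 front edge [241.6 175.5] [[228.9, 178.2], [254.0, 172.8]]
button 212 217 177 190 214.6969696969697 183.43939393939394
head [0.474792 0.09038 ]
0.18 [214.9 190.2]
0.19 [214.7 186.5]
0.2 [214.5 182.9]
0.21 [214.2 179.2]
241.0 263.5 [0.45829022 0.09171556 0.2125    ] pred outer [0.457809  0.0911297]
```

```bash
python3 go.py .4734 .091 .2112 -2.53
```

```text
pos [ 0.4687 -0.0291  0.2091] t 9.5167 F [-0.4 -0.3 -1.2] open 0.0649 ff 0.0 q [-0.15 -0.    1.98  0.    1.16 -0.11]
yaw -2.64 tilt 0.03
shift [ 0.1202 -0.0008 -0.0021]
turn -0.0019
```

Emit:
nudge_tcp(
  moves=[
    {"finger_gap":0.065,"sx":0.02,"sz":-0.002},
    {"finger_gap":0.065,"sx":0.055,"sz":-0.002,"turn":-0.002},
    {"finger_gap":0.065,"sx":0.09,"sy":-0.001,"sz":-0.002,"turn":-0.002},
    {"finger_gap":0.065,"sx":0.115,"sy":-0.001,"sz":-0.002,"turn":-0.002},
    {"finger_gap":0.065,"sx":0.12,"sy":-0.001,"sz":-0.002,"turn":-0.002},
    {"finger_gap":0.065,"sx":0.12,"sy":-0.001,"sz":-0.002,"turn":-0.002},
    {"finger_gap":0.065,"sx":0.12,"sy":-0.001,"sz":-0.002,"turn":-0.002},
  ],
)

```text
time_s: 10.1
eef_pos: [0.472, 0.0903, 0.2093]
tcp_rot: [0.722, 0.692, -0.002, -0.001]
ft_force: [0.1, -0.3, -0.5]
opening: 0.065
finger_force: 0.0
```

```bash
python3 go.py .4734 .091 .143 -2.53; python3 - <<'E'
from bench import arm
from h import *
s=arm.sense();c=Cam(arm.snapshot("side"));p=s["eef_pos"];print(p,[c.proj(p+[d,-.011,.04]).round(1).tolist() for d in(-.0326,.0326)])
E
python3 tip.py
```

```text
pos [0.472  0.0903 0.2093] t 10.1 F [ 0.1 -0.3 -0.5] open 0.065 ff 0.0 q [ 0.1   0.02  1.96 -0.    1.17  0.14]
yaw -2.46 tilt 0.21
shift [0.0008 0.0016 0.0663]
turn 0.0013
[0.47199209 0.09030893 0.20932999] [[208.5, 167.1], [232.2, 162.5]]
tcp px 219.8 178.2
[(186, 129), (188, 185), (190, 186), (192, 186), (194, 183), (196, 187), (198, 187), (200, 187), (202, 187), (204, 187), (206, 202), (208, 167), (210, 190), (212, 144), (214, 192), (216, 193), (218, 202), (220, 202), (222, 202), (224, 202), (226, 202), (228, 144), (230, 162), (232, 164), (234, 152), (236, 161), (238, 148), (240, 146), (242, 146), (244, 126), (246, 119)]
```

Emit:
nudge_tcp(
  moves=[
    {"finger_gap":0.065,"sx":0.0008,"sy":0.001,"sz":0.01},
    {"finger_gap":0.065,"sx":0.0008,"sy":0.001,"sz":0.025},
    {"finger_gap":0.065,"sx":0.0008,"sy":0.001,"sz":0.04},
    {"finger_gap":0.065,"sx":0.0008,"sy":0.001,"sz":0.055},
    {"finger_gap":0.065,"sx":0.0008,"sy":0.001,"sz":0.066},
    {"finger_gap":0.065,"sx":0.0008,"sy":0.001,"sz":0.066},
    {"finger_gap":0.065,"sx":0.0008,"sy":0.001,"sz":0.066},
  ],
)

```text
time_s: 10.78
eef_pos: [0.4736, 0.0909, 0.1442]
tcp_rot: [0.723, 0.691, -0.001, -0.001]
ft_force: [-0.8, -0.4, -0.3]
opening: 0.065
finger_force: 0.0
```

```bash
python3 go.py .4734 .091 .143 -2.53; python3 - <<'E'
from bench import arm
from h import *
d=arm.snapshot("side");t=arm.snapshot("top")
a=cv2.resize(d["frame"][130:250,160:260,::-1],(500,600),interpolation=2)
b=cv2.resize(t["frame"][215:315,190:290,::-1],(300,300),interpolation=2)
o=np.zeros((600,800,3),np.uint8);o[:,:500]=a;o[:300,500:]=b;cv2.imwrite("pics/g6.png",o)
E
```

```text
pos [0.4736 0.0909 0.1442] t 10.7833 F [-0.8 -0.4 -0.3] open 0.065 ff 0.0 q [ 0.1   0.1   2.01 -0.    1.03  0.14]
yaw -2.58 tilt 0.12
shift [ 0.     -0.0002  0.0012]
turn -0.0008
```

View pics/g6.png

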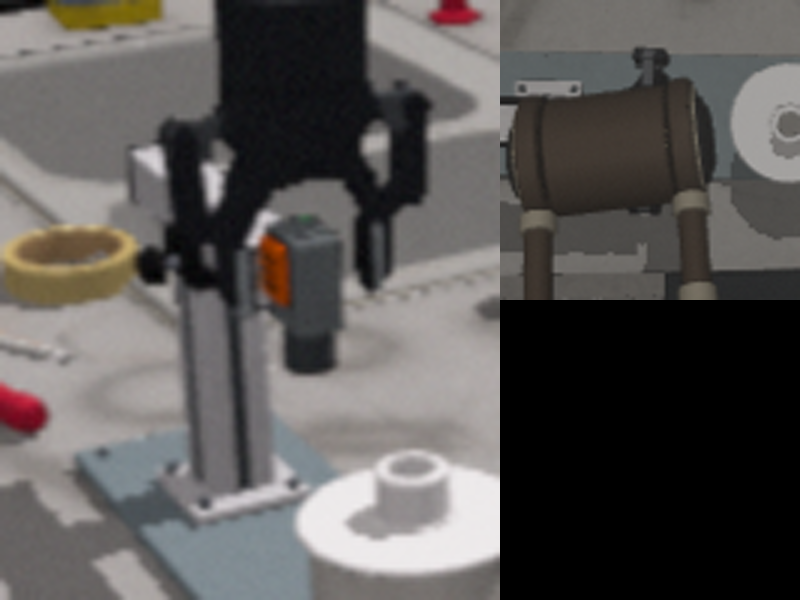

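The fingers straddle the head with the pads at button height (button at crop (275,270)). Squeeze.

Emit:
nudge_tcp(
  moves=[
    {"finger_gap":0.055},
    {"finger_gap":0.045},
    {"finger_gap":0.035},
    {"finger_gap":0.025},
    {"finger_gap":0.02},
    {"finger_gap":0.02},
    {"finger_gap":0.02},
    {"finger_gap":0.02},
  ],
  grip_force=40,
)

```text
time_s: 11.55
eef_pos: [0.4732, 0.0917, 0.1458]
tcp_rot: [0.722, 0.691, -0.001, -0.001]
ft_force: [-2.5, -1.0, 4.8]
opening: 0.0275
finger_force: 42.1
```

```bash
python3 go.py .4681 -.029 .143 -2.53
```

```text
pos [0.4732 0.0917 0.1458] t 11.55 F [-2.5 -1.   4.8] open 0.0275 ff 42.099963426589966 q [0.1  0.1  2.01 0.   1.03 0.14]
yaw -2.51 tilt 0.17
shift [-0.1208  0.0002  0.0029]
turn 0.0004
```

Emit:
nudge_tcp(
  moves=[
    {"finger_gap":0.02,"sx":-0.008},
    {"finger_gap":0.02,"sx":-0.02},
    {"finger_gap":0.02,"sx":-0.034},
    {"finger_gap":0.02,"sx":-0.048},
    {"finger_gap":0.02,"sx":-0.062},
    {"finger_gap":0.02,"sx":-0.076},
    {"finger_gap":0.02,"sx":-0.09},
    {"finger_gap":0.02,"sx":-0.1},
    {"finger_gap":0.02,"sx":-0.107},
    {"finger_gap":0.02,"sx":-0.11},
  ],
)

```text
time_s: 12.38
eef_pos: [0.4685, -0.0172, 0.1458]
tcp_rot: [0.723, 0.691, 0.0, -0.002]
ft_force: [-1.4, 6.2, 6.2]
opening: 0.0281
finger_force: 42.7
```

```bash
cat > red.py <<'E'
from bench import arm
from h import *
s=arm.sense();print(s["eef_pos"],s["ft_force"].round(1) if hasattr(s["ft_force"],"round") else s["ft_force"],s["opening"],s["finger_force"])
c=Cam(arm.snapshot("top"));d=Cam(arm.snapshot("side"));np.savez("last.npz",top=c.f,side=d.f)
y=np.array([.0441,.999]);o=np.array([.4695,-.0295])
for n,k in(("top",c),("side",d)):
    print(n,"mouth pred",k.proj([*(o+.15*y),.198]).round(1))
    f=k.f.astype(int)
    P=[k.proj([*(o+q*y),.191]) for q in np.arange(.10,.165,.0025)]
    for q,(u,v) in zip(np.arange(.10,.165,.0025),P):print(round(q*1000,1),(round(u),round(v)),f[round(v),round(u)].tolist(),end="; ")
    h=cv2.cvtColor(k.f,cv2.COLOR_RGB2HSV);m=((h[:,:,0]<6)|(h[:,:,0]>172))&(h[:,:,1]>120)&(h[:,:,2]>60)
    u,v=k.proj([*(o+.15*y),.198]);u,v=int(u),int(v);ys,xs=np.where(m[v-25:v+25,u-30:u+40]);print("\nred",[(int(a)+u-30,int(b)+v-25) for a,b in zip(xs,ys)][:40])
E
python3 red.py
```

```text
[ 0.46852784 -0.0172265   0.14584514] [-1.4  6.2  6.2] 0.028097313406420583 42.72466421127319
top mouth pred [230.7 256.7]
100.0 (250, 257) [134, 131, 124]; 102.5 (249, 257) [111, 108, 104]; 105.0 (248, 257) [138, 134, 128]; 107.5 (247, 257) [146, 144, 136]; 110.0 (246, 257) [146, 142, 136]; 112.5 (245, 257) [127, 125, 120]; 115.0 (244, 257) [143, 140, 134]; 117.5 (243, 257) [148, 145, 139]; 120.0 (242, 257) [127, 124, 119]; 122.5 (241, 257) [142, 139, 133]; 125.0 (240, 257) [146, 143, 136]; 127.5 (239, 257) [146, 143, 137]; 130.0 (238, 257) [125, 124, 118]; 132.5 (238, 257) [125, 124, 118]; 135.0 (237, 257) [141, 138, 133]; 137.5 (236, 257) [147, 144, 137]; 140.0 (235, 257) [147, 143, 137]; 142.5 (234, 257) [122, 120, 115]; 145.0 (233, 257) [140, 138, 132]; 147.5 (232, 257) [147, 144, 138]; 150.0 (231, 257) [128, 126, 122]; 152.5 (230, 256) [69, 67, 65]; 155.0 (229, 256) [78, 77, 77]; 157.5 (228, 256) [133, 131, 129]; 160.0 (227, 256) [1
[... 200 characters left out ...]
, 25, 27]; 110.0 (222, 186) [15, 18, 21]; 112.5 (222, 186) [15, 18, 21]; 115.0 (222, 186) [15, 18, 21]; 117.5 (221, 185) [18, 20, 24]; 120.0 (221, 185) [18, 20, 24]; 122.5 (220, 185) [18, 19, 21]; 125.0 (220, 184) [17, 18, 21]; 127.5 (220, 184) [17, 18, 21]; 130.0 (219, 184) [16, 15, 20]; 132.5 (219, 183) [14, 18, 20]; 135.0 (219, 183) [14, 18, 20]; 137.5 (218, 183) [17, 18, 20]; 140.0 (218, 182) [19, 18, 20]; 142.5 (217, 182) [18, 19, 22]; 145.0 (217, 182) [18, 19, 22]; 147.5 (217, 182) [18, 19, 22]; 150.0 (216, 181) [18, 17, 22]; 152.5 (216, 181) [18, 17, 22]; 155.0 (216, 181) [18, 17, 22]; 157.5 (215, 180) [20, 19, 23]; 160.0 (215, 180) [20, 19, 23]; 162.5 (214, 180) [31, 30, 33]; 
red []
```

The arm slides: about 109 mm out with a 6 N spring pull. I'll draw out the remaining 11 mm and look for the red line in the top view.

Emit:
nudge_tcp(
  moves=[
    {"finger_gap":0.02,"sx":-0.004},
    {"finger_gap":0.02,"sx":-0.008},
    {"finger_gap":0.02,"sx":-0.0105},
    {"finger_gap":0.02,"sx":-0.0105},
    {"finger_gap":0.02,"sx":-0.0105},
    {"finger_gap":0.02,"sx":-0.0105},
  ],
)

```text
time_s: 12.98
eef_pos: [0.4681, -0.0272, 0.1459]
tcp_rot: [0.722, 0.691, 0.0, -0.002]
ft_force: [-1.5, 4.5, 4.8]
opening: 0.0274
finger_force: 42.8
```

```bash
cat > red.py <<'E'
from bench import arm
from h import *
s=arm.sense();print(s["time_s"],s["eef_pos"],s["ft_force"],s["opening"],s["finger_force"])
c=Cam(arm.snapshot("top"));f=c.f.astype(int)
for v in (254,256,258):print([(u,f[v,u].tolist()) for u in range(226,237)])
print("gray",f[254:259,224:262].mean((0,2)).round().tolist(),"\nR-G",(f[254:259,224:262,0]-f[254:259,224:262,1]).mean(0).round().tolist())
E
python3 red.py
```

```text
12.9833 [ 0.46808682 -0.0272021   0.14585265] [-1.483203    4.47996684  4.79762849] 0.027432697476414792 42.75072991847992
[(226, [145, 143, 141]), (227, [145, 143, 141]), (228, [135, 132, 131]), (229, [80, 78, 78]), (230, [66, 65, 63]), (231, [125, 122, 117]), (232, [144, 141, 134]), (233, [144, 141, 135]), (234, [143, 140, 134]), (235, [143, 140, 133]), (236, [143, 139, 134])]
[(226, [143, 141, 140]), (227, [143, 142, 140]), (228, [132, 130, 129]), (229, [78, 77, 77]), (230, [68, 67, 65]), (231, [129, 127, 122]), (232, [148, 145, 139]), (233, [147, 144, 139]), (234, [147, 143, 138]), (235, [146, 143, 137]), (236, [147, 144, 137])]
[(226, [145, 142, 140]), (227, [145, 141, 139]), (228, [134, 131, 130]), (229, [78, 77, 76]), (230, [68, 67, 64]), (231, [130, 127, 122]), (232, [148, 146, 139]), (233, [141, 139, 132]), (234, [123, 121, 117]), (235, [146, 143, 138]), (236, [146, 142, 136])]
gray [142.0, 142.0, 142.0, 142.0, 132.0, 78.0, 67.0, 125.0, 143.0, 140.0, 134.0, 142.0, 142.0, 136.0, 120.0, 142.0, 140.0, 135.0, 133.0, 142.0, 138.0, 127.0, 143.0, 144.0, 139.0, 127.0, 141.0, 141.0, 138.0, 130.0, 142.0, 134.0, 84.0, 37.0, 38.0, 55.0, 81.0, 57.0] 
R-G [2.0, 3.0, 3.0, 2.0, 3.0, 1.0, 1.0, 3.0, 3.0, 3.0, 3.0, 3.0, 3.0, 3.0, 3.0, 3.0, 3.0, 3.0, 3.0, 4.0, 3.0, 3.0, 3.0, 3.0, 3.0, 2.0, 3.0, 3.0, 3.0, 3.0, 3.0, 3.0, 2.0, 0.0, 1.0, 2.0, 4.0, 6.0]
```

Emit:
nudge_tcp(
  moves=[
    {"finger_gap":0.02,"sx":-0.001},
    {"finger_gap":0.02,"sx":-0.002},
    {"finger_gap":0.02,"sx":-0.002},
    {"finger_gap":0.02,"sx":-0.002},
    {"finger_gap":0.02,"sx":-0.002},
  ],
)

```text
time_s: 13.45
eef_pos: [0.468, -0.0289, 0.1459]
tcp_rot: [0.722, 0.691, 0.0, -0.002]
ft_force: [-0.3, 6.2, 6.2]
opening: 0.0274
finger_force: 42.8
```

```bash
python3 red.py
```

```text
13.45 [ 0.46802346 -0.02894972  0.14585649] [-0.33138146  6.16593079  6.21334859] 0.02742900153095762 42.777442932128906
[(226, [145, 143, 141]), (227, [145, 143, 141]), (228, [136, 133, 132]), (229, [79, 78, 77]), (230, [63, 45, 43]), (231, [118, 88, 84]), (232, [145, 142, 135]), (233, [142, 140, 133]), (234, [144, 141, 134]), (235, [143, 140, 134]), (236, [142, 139, 133])]
[(226, [144, 141, 140]), (227, [143, 141, 140]), (228, [134, 132, 131]), (229, [80, 78, 78]), (230, [65, 46, 46]), (231, [122, 91, 87]), (232, [147, 144, 138]), (233, [147, 144, 138]), (234, [143, 140, 134]), (235, [127, 124, 120]), (236, [147, 144, 138])]
[(226, [144, 141, 140]), (227, [143, 139, 139]), (228, [134, 130, 130]), (229, [79, 77, 77]), (230, [67, 56, 54]), (231, [126, 108, 102]), (232, [149, 146, 139]), (233, [148, 145, 139]), (234, [138, 135, 129]), (235, [107, 105, 101]), (236, [146, 143, 137])]
gray [142.0, 142.0, 142.0, 142.0, 133.0, 78.0, 54.0, 104.0, 143.0, 143.0, 139.0, 126.0, 142.0, 138.0, 124.0, 125.0, 142.0, 137.0, 126.0, 141.0, 142.0, 137.0, 127.0, 144.0, 144.0, 141.0, 134.0, 141.0, 139.0, 134.0, 141.0, 142.0, 134.0, 79.0, 38.0, 38.0, 53.0, 75.0] 
R-G [3.0, 3.0, 3.0, 3.0, 3.0, 2.0, 15.0, 26.0, 3.0, 3.0, 3.0, 3.0, 3.0, 3.0, 3.0, 3.0, 3.0, 3.0, 3.0, 3.0, 3.0, 3.0, 3.0, 3.0, 3.0, 3.0, 3.0, 3.0, 3.0, 3.0, 3.0, 3.0, 4.0, 2.0, 1.0, 1.0, 2.0, 4.0]
```

The red has just emerged at the mouth (u 230–231), and the TCP has travelled 120.7 mm. I'll let it settle and hand in.

Emit:
nudge_tcp(
  moves=[
    {"finger_gap":0.02},
    {"finger_gap":0.02},
    {"finger_gap":0.02},
    {"finger_gap":0.02},
  ],
)

```text
time_s: 13.83
eef_pos: [0.468, -0.029, 0.1458]
tcp_rot: [0.722, 0.691, 0.0, -0.002]
ft_force: [-1.0, 6.0, 5.4]
opening: 0.0275
finger_force: 42.8
```

```bash
python3 -c "
from bench import arm
print(arm.hand_in())"
```

```text
the job is handed in; nothing more can be done
None
```

I handed the job in at 13.8 s, with no verdict returned: the cover was seated and let go, then the button was squeezed and the head held with the red line just at the sleeve mouth (about 120.7 mm of tool travel).

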